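# Rack the plaster spatulas and clamp the keeper cover

### The job

Put the plaster spatulas that lie on the mat away in the rack. Throw the stop's cam lever up to loosen it and slide the clear cover fully open to the left, then click every spatula by its neck fully home into the spring clips, handles towards the robot, shortest in the clip farthest from the stop and then in order of length with no clip skipped. Then slide the cover fully shut, bring the stop up snugly against it and flip the cam lever fully down to clamp it; leave the bowl, the jar and the plaster cast alone.

Things in the scene. Friction and masses are not known exactly. Their poses are not given: they have to be found in the camera images.
- rack: Aluminium rack fixed on the bench. Origin on the bench under the middle clip; x points away from the robot, from the clip row (x=0) to the rail behind it; y to the left along the rail; z up. A steel rail (top 88 mm high, 22 mm wide) runs along y at x=88 mm on end posts, y -100 to 375 mm; cover and stop slide on it. Right foot plate at y=-100 is 24 mm high.
- rest_bar (a point): Middle of the top of the front rest bar that carries the seated handles: rack x=-64 mm (8 mm wide), 30 mm high, rack y -96 to 96 mm. Nothing but bench lies under the handles between this bar and the clips (x -60 to -15 mm).
- clip1 (a point): Right-hand spring clip (rack y=-61 mm), farthest from the stop: axis of a seated neck, 40 mm above the bench, axes as the rack's. Two spring leaves 24 mm long in x, open upwards (top 51 mm), 16 mm apart, with lips. A neck pressed straight down with about 8 to 20 N snaps under the lips onto a floor 33 mm high; unsnapped it rests some 13 mm too high.
- clip2 (a point): Middle spring clip (rack y=0), as clip1.
- clip3 (a point): Left spring clip (rack y=61 mm), the one nearest the stop, as clip1.
- spatula_a: Plaster spatula 110 mm long, lying flat (None if absent). Origin mid-neck, on the axis; x points to the blade tip. Round steel neck (14 mm diameter, x -20..20 mm), square wooden handle 20 x 20 mm (x -74..-20 mm), 20 mm square steel collar (x 20..28 mm), flat blade 16 mm wide to x=36 mm. On the mat its axis is 12 mm above the bench.
- spatula_b: Plaster spatula 135 mm long, lying flat (None if absent). Origin mid-neck, on the axis; x points to the blade tip. Round steel neck (14 mm diameter, x -20..20 mm), square wooden handle 20 x 20 mm (x -89..-20 mm), 20 mm square steel collar (x 20..28 mm), flat blade 16 mm wide to x=46 mm. On the mat its axis is 12 mm above the bench.
- spatula_c: Plaster spatula 160 mm long, lying flat (None if absent). Origin mid-neck, on the axis; x points to the blade tip. Round steel neck (14 mm diameter, x -20..20 mm), square wooden handle 20 x 20 mm (x -104..-20 mm), 20 mm square steel collar (x 20..28 mm), flat blade 16 mm wide to x=56 mm. On the mat its axis is 12 mm above the bench.
- spatula_d: Plaster spatula 185 mm long, lying flat (None if absent). Origin mid-neck, on the axis; x points to the blade tip. Round steel neck (14 mm diameter, x -20..20 mm), square wooden handle 20 x 20 mm (x -119..-20 mm), 20 mm square steel collar (x 20..28 mm), flat blade 16 mm wide to x=66 mm. On the mat its axis is 12 mm above the bench.
- spatula_a_tip (a point): Blade tip of the 110 mm spatula.
- spatula_b_tip (a point): Blade tip of the 135 mm spatula.
- spatula_c_tip (a point): Blade tip of the 160 mm spatula.
- spatula_d_tip (a point): Blade tip of the 185 mm spatula.
- cover (a joint): Clear keeper cover (plate 124 x 170 mm, 57 to 62 mm high) on a grey carriage on the rail. 0 = shut over all three clips, against its end; grows in m to the left (rack +y), fully open at 0.212. Slides with about 2 N. Its left edge meets the stop: a loose stop is pushed along by it, a clamped one blocks it.
- cover_handle (a point): Grip point of the cover's upright black handle: a fin 14 mm thick in rack y, 44 mm long in rack x, from 62 to 104 mm high; the point is 90 mm above the bench. It moves with the cover.
- stop (a joint): Aluminium sliding stop (60 mm in x, 45 mm in y, 62 to 96 mm high, with two lever ears to 120 mm) on the same rail, left of the cover. 0 = touching the shut cover, grows in m to the left (rack +y), at most 0.223. Gap between stop and cover = stop - cover. Slides with about 2 N when unclamped; clamped by the cam it holds against some 25 N.
- stop_face (a point): Middle of the stop's right-hand face (the face towards the cover), x=68 mm, 79 mm above the bench.
- cam_lever (a joint): Cam lever on the stop, turning about rack y. 0 = loose: lever up, leaning 0.2 rad back, away from the robot; it turns over the top towards the robot to 1.5 = clamped: lever down, pointing to the robot. Angle from upright towards the robot = value - 0.2. Cam bites from 0.9 on, past centre at 1.35; lever stays where left; 3 to 8 N at the knob. The loose stop can be dragged by it.
- lever_knob (a point): Middle of the black knob at the lever's end: a cylinder 24 mm in diameter, 22 mm wide along rack y (flat ends, pinch it across rack y), 85 mm from the hinge. Clamped it is about 125 to 135 mm above the bench, loose about 185 mm.
- lever_hinge (a point): Hinge axis of the lever (runs along rack y), 102 mm above the bench, on the stop.
- bowl: Bystander: green mixing bowl, 110 mm across, 55 mm high.
- jar: Bystander: white jar, 64 mm across, 85 mm high.
- cast: Bystander: plaster dental cast, 65 x 70 mm, 33 mm high.
There are look-alikes about, which are no part of the job. What is shaped like the spatula_a but green or orange is not meant. Leave any purple look-alike of the spatula_c alone.

How it is judged:
By the outcome, as a careful person would: the job done as asked, in the order asked, and still so for the second after the job is handed in, with the robot touching nothing.
Of spatula_a, spatula_b, spatula_c, spatula_d only 2 to 3 are there at a start; the rules pass over those that are not, and their reading is None.
At some moment in a run one of spatula_a, spatula_b, spatula_c, spatula_d may be knocked a few centimetres aside while the robot is not near it.
Once in a run the grip may slacken for a moment while it holds something.
It also fails if it takes over 210 s, if anything falls off the work surface, if the arm or the gripper's body presses on something with over 40 N, if the wrist force passes 120 N, or if a joint passes its speed limit or range.

### The arm

A 6-joint arm with a two-finger parallel gripper is mounted at the origin on the work surface. World frame = base frame: x ahead of the robot, y to its left, z up, the work surface at z = 0. Lengths are in m, angles in rad, forces in N, time in s.
With the tool pointing down it reaches from about 0.25 to 0.725 m from the base axis. Payload 9.7 kg.
Tool frame: the origin (TCP) lies at the very end of the fingers, on their centre line; the grasp point (between the pads) lies 19 mm behind it; z points along the fingers, y is the line along which they close (so a half turn about z gives the same grasp; the last joint's range is limited). The gripper opens to 85 mm and grips with 20 to 120 N. Pads are 22 mm wide; open, the fingers measure 114 mm over their backs; the gripper's body (76 mm by 85 mm) begins 54 mm behind the grasp point. The pads swing forward as they close: fully open they stand 13 mm farther back than shut.
Start: joints at [1.193, 0.087, 0.176, 1.66, 0, 1.571], TCP at [0.203, 0.511, 0.231] pointing down, gripper open.
Joint ranges: [-3.13, 3.13], [-0.85, 1.81], [-1.15, 1.24], [-2.2, 2.28], [-1.44, 1.52], [-3.14, 3.14]. Speed limits (rad/s): [2.22, 2.22, 2.57, 3.14, 3.14, 3.14].

### API

Orientations are given as a rotation vector (axis times angle).
In Python, from plant import observe, imaging, ticket, nets gives the robot as it stands. The module is installed in compiled form; this text tells all that it offers.
- The arm moves only by the shell command python3 -m creep 'ROWS' [OPENING] [FORCE]. ROWS is JSON, a list that holds one entry, the list of rows, each a list of 4 numbers: the shift along the tool's x, y, z in cm, then the turn about the tool's z in degrees. A call has 1 to 20 rows; each row is the pose to reach, as a shift and turn from the pose commanded when the call began, along the tool's axes at that moment; what a row does not reach only later rows make up. A row lasts 1/12 s, in which the tool goes at most 41.7 mm and 7.16 degrees, less where a joint would pass 70% of its speed; a pose out of reach is approached as far as the arm can. A call with a gripper value outside its range is refused whole. OPENING is the opening, from 0 (shut) to 1 (fully open), set as the call begins (- or left out, the last holds). The fingers move at their own pace and stop on an object; FORCE is the grip in N (left out, the last holds). Time passes only in rows, so rows that repeat a pose let the fingers close. It gives the time, the measured TCP pose, the force, the opening and the grip force at its end, in the units of the state.
- observe(): the state, without advancing time (a new reading comes with each control period).
- imaging.read_camera(name): name is "scene" or "top"; returns a dict with "img" (480x640x3 uint8, red, green, blue), "mtx" (3x3 intrinsics, pixels), "distortion" ([k1, k2, p1, p2, k3] as OpenCV has them; the pictures are not rectified), "R" (3x3) and "t" (3): a world point X has camera coordinates R X + t. Camera axes: x right, y down, z forward; pixel columns grow to the right and rows downward; lengths in m; the calibration is good to about 2 mm. A picture is of the moment at which its call begins. There is no depth.
- ticket.finish_job(): hands the job in; it is judged then, once.
Trained networks look in the newest picture that a camera, given by its name, has taken for a name from the list of things; names that differ only in an ending like _2 or _b are one class to them, and where a whole thing is asked for, a point or a joint stands for the part that bears it (a point fixed in the world has none). Each returns a list of dicts, best first, with "confidence" (0 to 1); they miss things now and then, are a little off and sometimes report something else, mostly with a low value. They report only what shows in the picture. A call takes as long as a camera call. They do not tell look-alikes from the thing itself.
- nets.silhouettes(target, camera): "region" (480x640 bool, what is visible of it) and "xy" ([column, row] in pixels, amid what is visible of it).
- nets.place_of(target, camera): "xy" ([column, row] in pixels: a listed point, or the origin of a listed thing).
The state is a dict: "time": time; "joint_pos": joint angles; "dq": joint speeds; "joint_torque": joint torques, N m; "tcp_pos": TCP position; "ee_rot": TCP orientation; "wrist_force": force on the tool from outside, world axes, zero at the start; "wrist_torque": the same for the moment, N m; "gripper_width": opening from 0.0 (shut) to 1.0 (fully open); "grip_force": force on a finger pad.
Only numpy, scipy, OpenCV 4.12 (cv2) and the standard library are available. Lean on these libraries where they do the work, as an engineer would, in place of code of your own. Each camera call takes 0.05 s, during which the arm holds its last target. There are 200 camera calls.

## Working session

There is one attempt and no reset: what is moved stays moved. The work goes in short steps, Python scripts to look and compute and a shell command to move; the robot and the scene stay as the last step left them, time stands still between calls to the robot, and variables do not carry over. Pictures are saved under pics/ and viewed, at most 14 in all, crops included, and the job is handed in when it is done.

```bash
mkdir -p pics
cat > h.py <<'E'
import numpy as np,cv2
from plant import observe,imaging,ticket,nets
from scipy.spatial.transform import Rotation as Rot
def cam(n):
    return imaging.read_camera(n)
def ray(c,px):
    u=cv2.undistortPoints(np.array([[px]],float),np.array(c['mtx']),np.array(c['distortion']))[0,0]
    R=np.array(c['R']);t=np.array(c['t'])
    return -R.T@t, R.T@np.array([u[0],u[1],1.])
def atz(c,px,z):
    o,d=ray(c,px); return o+d*(z-o[2])/d[2]
def tri(c1,p1,c2,p2):
    A=[];b=[]
    for c,p in((c1,p1),(c2,p2)):
        o,d=ray(c,p);d/=np.linalg.norm(d);P=np.eye(3)-np.outer(d,d);A.append(P);b.append(P@o)
    return np.linalg.lstsq(np.vstack(A),np.hstack(b),rcond=None)[0]
def proj(c,X):
    return cv2.projectPoints(np.array(X,float).reshape(-1,1,3),cv2.Rodrigues(np.array(c['R']))[0],np.array(c['t']),np.array(c['mtx']),np.array(c['distortion']))[0][:,0]
def save(c,n,crop=None,s=1):
    im=c['img'][:,:,::-1]
    if crop: x0,y0,x1,y1=crop; im=im[y0:y1,x0:x1]
    cv2.imwrite('pics/'+n,cv2.resize(im,None,fx=s,fy=s,interpolation=cv2.INTER_CUBIC))
E
python3 - <<'E'
from h import *
np.set_printoptions(precision=4,suppress=True)
s=observe();print(s)
C={n:cam(n) for n in('scene','top')}
for n in C: save(C[n],n+'0.png'); print(n,-np.array(C[n]['R']).T@C[n]['t'])
for t in ['rest_bar','clip1','clip2','clip3','cover_handle','stop_face','lever_knob','lever_hinge','spatula_a','spatula_a_tip','spatula_b','spatula_c','spatula_d','spatula_b_tip','spatula_c_tip','spatula_d_tip','bowl','jar','cast','rack']:
    for n in C:
        print(t,n,[(np.round(d['xy']).astype(int).tolist(),round(d['confidence'],2)) for d in nets.place_of(t,n)][:6])
print(observe()['time'])
E
```

```text
{'time': 0.0, 'joint_pos': array([ 1.193 ,  0.0874,  0.1751,  1.6598, -0.    ,  1.5708]), 'dq': array([-0.0016, -0.0001,  0.0017, -0.    ,  0.0007,  0.0009]), 'joint_torque': array([ -0.0026, -52.039 ,  46.4797,   0.0165,  -0.0001,   0.    ]), 'tcp_pos': array([0.2028, 0.511 , 0.2306]), 'ee_rot': array([-0.59  , -3.0855,  0.0021]), 'wrist_force': array([-0.6073, -0.3433,  0.3111]), 'wrist_torque': array([-0.0117, -0.0034,  0.0098]), 'grip_force': 0.0, 'gripper_width': 0.997271429643598}
scene [ 0.886  -0.7857  1.1146]
top [ 0.4579 -0.2214  1.3271]
rest_bar scene [([308, 202], 0.76), ([344, 193], 0.38)]
rest_bar top [([264, 283], 0.75)]
clip1 scene [([341, 195], 0.81), ([338, 206], 0.73), ([320, 227], 0.58), ([421, 285], 0.33)]
clip1 top [([238, 258], 0.96), ([286, 255], 0.78), ([342, 197], 0.18)]
clip2 scene [([341, 195], 0.81), ([338, 206], 0.73), ([320, 227], 0.58), ([421, 285], 0.33)]
clip2 top [([238, 258], 0.96), ([286, 255], 0.78), ([342, 197], 0.18)]
clip3 scene [([341, 195], 0.81), ([338, 206], 0.73), ([320, 227], 0.58), ([421, 285], 0.33)]
clip3 top [([238, 258], 0.96), ([28
[... 1561 characters left out ...]
244], 0.83), ([333, 149], 0.82), ([355, 197], 0.7), ([458, 281], 0.7), ([427, 222], 0.54)]
spatula_b_tip scene [([294, 281], 0.73)]
spatula_b_tip top [([337, 247], 0.62)]
spatula_c_tip scene [([143, 382], 0.88), ([285, 260], 0.86), ([448, 198], 0.3)]
spatula_c_tip top [([328, 267], 0.82), ([472, 293], 0.8)]
spatula_d_tip scene [([334, 220], 0.15)]
spatula_d_tip top []
bowl scene [([421, 283], 0.66)]
bowl top [([283, 165], 0.67), ([198, 178], 0.24)]
jar scene [([449, 198], 0.66)]
jar top [([196, 181], 0.69)]
cast scene [([212, 268], 0.72), ([332, 191], 0.22)]
cast top [([364, 309], 0.61), ([285, 252], 0.46)]
rack scene [([333, 218], 0.74)]
rack top [([267, 258], 0.58), ([188, 259], 0.58)]
2.1
```

View pics/top0.png

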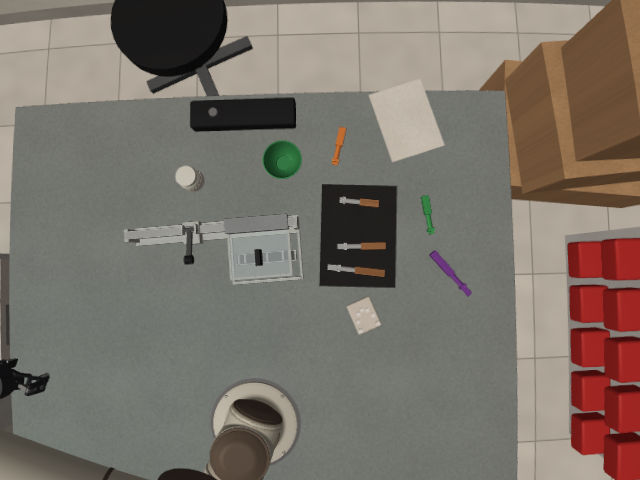

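View pics/scene0.png

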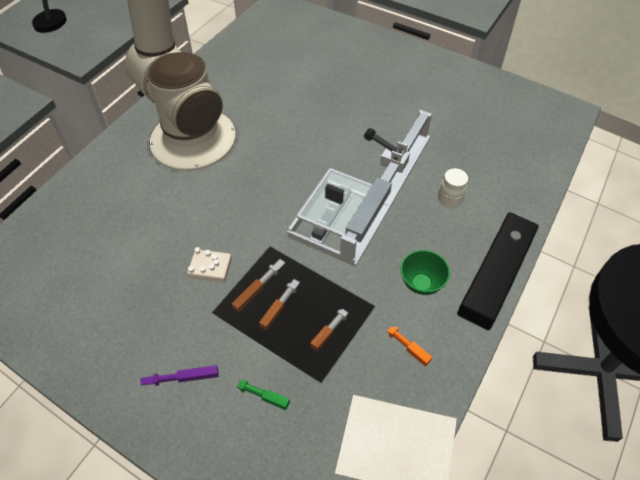

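```bash
cat > m.py <<'E'
from h import *
from scipy.optimize import least_squares
np.set_printoptions(precision=4,suppress=True)
C={n:cam(n) for n in('scene','top')}
pts={'rest_bar':(-.064,0,.030),'clip1':(0,-.061,.04),'clip3':(0,.061,.04),'hand':(0,0,.09),'face':(.068,.0,.079),'hinge':(.088,0,.102),'railL':(.088,.375,.088),'railR':(.088,-.1,.088)}
ob=[('rest_bar','top',264,283),('rest_bar','scene',308,202),('clip1','top',286,255),('clip3','top',238,258),('clip1','scene',320,227),('hand','top',256,258),('hand','scene',333,193),('hinge','top',191,228),('hinge','scene',401,155),('railL','top',125,236),('railR','top',298,222),('railL','scene',425,114),('face','scene',385,164),('face','top',200,237)]
def X(n,p):
    x,y,z=pts[n]
    if n=='hand': y+=p[3]
    if n in('face',): y+=p[4]
    if n=='hinge': y+=p[4]+.0225
    c,s=np.cos(p[2]),np.sin(p[2]); return [p[0]+c*x-s*y,p[1]+s*x+c*y,z]
f=lambda p:np.ravel([proj(C[k],X(n,p))[0]-[u,v] for n,k,u,v in ob])
r=least_squares(f,[.45,.0,0,0,.1],loss='soft_l1')
print(r.x); print([(o[0],o[1],e.round(1).tolist()) for o,e in zip(ob,f(r.x).reshape(-1,2))])
im={n:cv2.cvtColor(C[n]['img'],cv2.COLOR_RGB2HSV) for n in C}
for n in C:
    h=im[n]; m=((h[...,0]<18)&(h[...,1]>90)&(h[...,2]>60)&(h[...,2]<220)).astype(np.uint8)
    nn,l,st,ce=cv2.connectedComponentsWithStats(m)
    for i in range(1,nn):
        if 40<st[i,4]<1500 and st[i,0]<420:
            yx=np.argwhere(l==i)[:,::-1].astype(float)
            W=np.array([atz(C[n],q,.016)[:2] for q in yx]); c=W.mean(0); u,s,vt=np.linalg.svd(W-c,full_matrices=False); d=(W-c)@vt[0]
            print(n,ce[i].round(1),'c',c,'yaw',np.degrees(np.arctan2(*vt[0][::-1])),'len',np.ptp(d),s[0]/len(W)**.5*12**.5)
top=C['top']
for q in [(355,202),(361,246),(356,270),(340,201),(337,247),(328,267)]: print(q,atz(top,q,.012))
print('bowl',atz(top,(283,160),.03),'jar',atz(top,(190,178),.04),'cast',atz(top,(364,315),.02))
img=top['img'].copy()
save(top,'t1.png',(115,170,415,340),2.6)
print(observe()['time'])
E
python3 m.py
```

```text
[ 0.47   -0.0423  0.0554  0.0116  0.161 ]
[('rest_bar', 'top', [2.7, -2.9]), ('rest_bar', 'scene', [-0.4, -0.9]), ('clip1', 'top', [0.6, 0.4]), ('clip3', 'top', [4.7, 0.6]), ('clip1', 'scene', [-1.1, -0.8]), ('hand', 'top', [1.6, -0.8]), ('hand', 'scene', [0.6, -1.5]), ('hinge', 'top', [-0.2, 0.7]), ('hinge', 'scene', [-3.2, -1.1]), ('railL', 'top', [-1.0, -1.6]), ('railR', 'top', [-0.8, -0.9]), ('railL', 'scene', [0.6, -2.4]), ('face', 'scene', [0.7, -0.6]), ('face', 'top', [1.9, -1.0])]
scene [246.9 294.6] c [ 0.4257 -0.3317] yaw -96.05503167042217 len 0.08928737858082905 0.08610574970412177
scene [270.9 313.7] c [ 0.4975 -0.3433] yaw -88.4127456597636 len 0.07596502970584657 0.0730820620665267
scene [320.9 337.2] c [ 0.6188 -0.3348] yaw -95.47306791006764 len 0.06058494575258449 0.05746121655692114
scene [408.7 347.1] c [ 0.7875 -0.2591] yaw -15.609439452599052 len 0.11081811133845001 0.11677981025002525
top [338.5 144.5] c [ 0.7864 -0.2532] yaw 166.4518444277183 len 0.11183454623077214 0.11335777683761197
top [368.8 202.5] c [ 0.6182 -0.3349] yaw -98.10203517587206 len 0.05549051482571635 0.05522689615696284
top [372.9 245.5] c [ 0.4969 -0.3435] yaw -89.58486784168578 len 0.07022138955255874 0.06894373049697017
top [369.5 271.4] c [ 0.4246 -0.3324] yaw -97.76331177477991 len 0.08428199688301483 0.08419029171409725
(355, 202) [ 0.6209 -0.2964  0.012 ]
(361, 246) [ 0.4962 -0.3104  0.012 ]
(356, 270) [ 0.4292 -0.2949  0.012 ]
(340, 201) [ 0.6246 -0.254   0.012 ]
(337, 247) [ 0.4947 -0.2429  0.012 ]
(328, 267) [ 0.439  -0.2165  0.012 ]
bowl [ 0.7419 -0.0956  0.03  ] jar [0.6956 0.1671 0.04  ] cast [ 0.304  -0.3141  0.02  ]
2.2
```

View pics/t1.png

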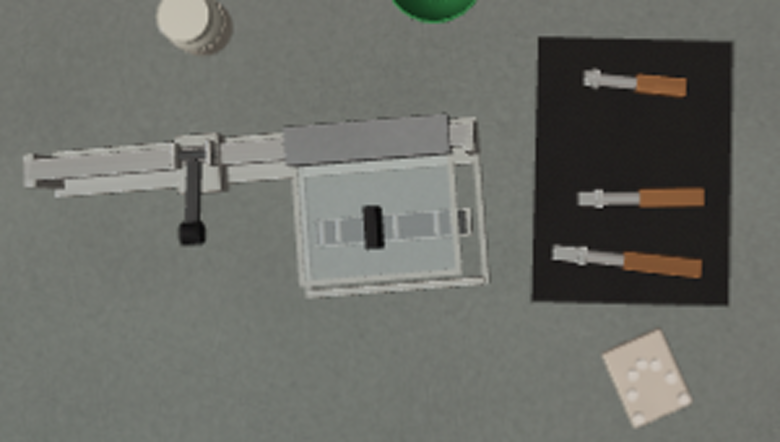

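```bash
cat > m2.py <<'E'
from h import *
from scipy.optimize import least_squares
np.set_printoptions(precision=4,suppress=True)
C={n:cam(n) for n in('scene','top')}
cr=lambda a,b:(115+a/2.6,170+b/2.6)
pts={'rest_bar':(-.064,0,.030),'barL':(-.064,.096,.03),'barR':(-.064,-.096,.03),'clip1':(0,-.061,.05),'clip3':(0,.061,.05),'railL':(.088,.375,.088),'railR':(.088,-.1,.088)}
ob=[('rest_bar','top',264,281),('rest_bar','scene',308,202),('clip1','top',289,255),('clip3','top',241,258.5),('railL','top',*cr(27,168)),('railR','top',*cr(473,133)),('railL','scene',425,114),('barL','top',*cr(308,291)),('barR','top',*cr(487,281))]
def W(v,p):
    x,y,z=v;c,s=np.cos(p[2]),np.sin(p[2]); return [p[0]+c*x-s*y,p[1]+s*x+c*y,z]
f=lambda p:np.ravel([proj(C[k],W(pts[n],p))[0]-[u,v] for n,k,u,v in ob])
r=least_squares(f,[.45,.0,0],loss='soft_l1');p=r.x
print(r.x); print([(o[0],o[1],e.round(1).tolist()) for o,e in zip(ob,f(r.x).reshape(-1,2))])
pos={}
for t,bx in (('fin',{'top':(248,245,268,270),'scene':(322,178,348,206)}),('knob',{'top':(178,250,198,268),'scene':(355,120,384,146)})):
    for n,(x0,y0,x1,y1) in bx.items():
        m=C[n]['img'][y0:y1,x0:x1].max(2)<50; q=np.argwhere(m)[:,::-1].mean(0)+[x0,y0]; pos[t,n]=q; print(t,n,q,m.sum())
    w=tri(C['scene'],pos[t,'scene'],C['top'],pos[t,'top']); c,s=np.cos(p[2]),np.sin(p[2]);d=w[:2]-p[:2]
    print(t,w,'rack',c*d[0]+s*d[1],-s*d[0]+c*d[1])
for n,box in (('top',(115,170,315,300)),('scene',(270,100,450,270))):
    s=4 if n=='top' else 3.5
    im=cv2.resize(C[n]['img'][box[1]:box[3],box[0]:box[2],::-1],None,fx=s,fy=s,interpolation=cv2.INTER_CUBIC)
    def L(vs,col):
        q=((proj(C[n],[W(v,p) for v in vs])+.5-[box[0],box[1]])*s).astype(np.int32); cv2.polylines(im,[q],True,col,1)
    L([(-.068,-.096,.03),(-.06,-.096,.03),(-.06,.096,.03),(-.068,.096,.03)],(0,0,255))
    L([(.077,-.1,.088),(.099,-.1,.088),(.099,.375,.088),(.077,.375,.088)],(0,255,0))
    for y in(-.061,0,.061): L([(-.012,y-.008,.051),(.012,y-.008,.051),(.012,y+.008,.051),(-.012,y+.008,.051)],(255,0,0))
    cv2.imwrite(f'pics/ov_{n}.png',im)
E
python3 m2.py
```

```text
[ 0.4701 -0.0444  0.055 ]
[('rest_bar', 'top', [3.4, -1.0]), ('rest_bar', 'scene', [-0.8, -0.3]), ('clip1', 'top', [-2.0, 0.3]), ('clip3', 'top', [1.8, 0.0]), ('railL', 'top', [-0.6, -0.3]), ('railR', 'top', [1.1, -0.1]), ('railL', 'scene', [0.4, -1.9]), ('barL', 'top', [-0.3, 0.5]), ('barR', 'top', [-0.4, -0.5])]
fin top [258.22 256.79] 100
fin scene [333.7784 194.9341] 167
fin [ 0.4703 -0.0305  0.078 ] rack 0.001040694123248165 0.013799143634316538
knob top [188.7674 258.7209] 86
knob scene [370.2771 135.1928] 83
knob [0.4687 0.1451 0.1253] rack 0.009095056319860583 0.18928524852988565
```

View pics/ov_top.png

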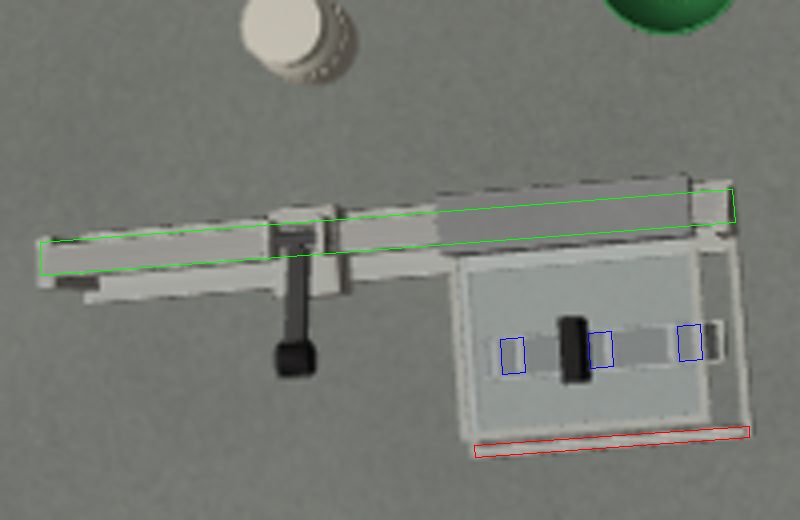

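View pics/ov_scene.png

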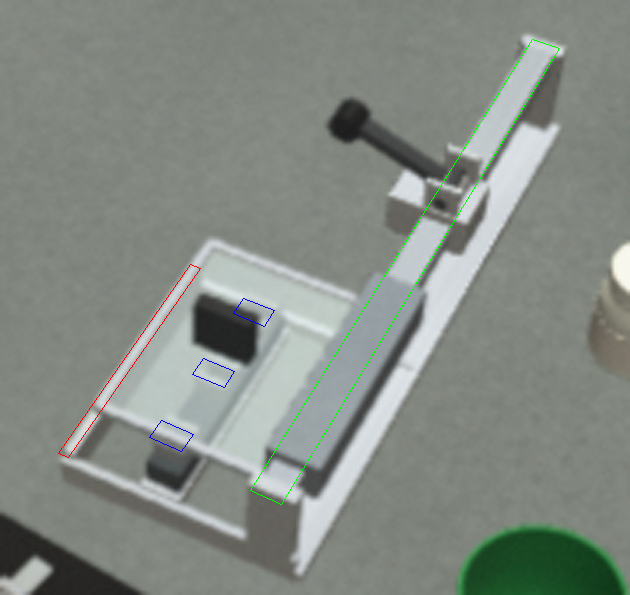

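```bash
cat >> h.py <<'E'
RK=[0.4701,-0.0437,0.055]
def rw(x,y):
    c,s=np.cos(RK[2]),np.sin(RK[2]); return np.array([RK[0]+c*x-s*y,RK[1]+s*x+c*y])
def wr(X):
    c,s=np.cos(RK[2]),np.sin(RK[2]);d=np.array(X[:2])-RK[:2]; return np.array([c*d[0]+s*d[1],-s*d[0]+c*d[1]])
def go(x,y,z,yaw=None):
    """shift (cm, tool axes) and turn (deg) to TCP x,y,z and tool-y heading yaw (deg, world)"""
    s=observe();R=Rot.from_rotvec(s['ee_rot']).as_matrix();d=R.T@(np.array([x,y,z])-s['tcp_pos'])*100
    h=np.degrees(np.arctan2(R[1,1],R[0,1]))
    print('shift',d.round(2),'turn',None if yaw is None else round(-((yaw-h+180)%360-180),1),'| heading',h.round(1),'tcp',s['tcp_pos'].round(4),'rack',wr(s['tcp_pos']).round(4),'F',s['wrist_force'].round(1),'w',round(s['gripper_width'],3),'g',round(s['grip_force'],1),'t',round(s['time'],2),'q',s['joint_pos'].round(2))
E
python3 -c "
from h import *
go(.4687,.1451,.20,93.15)"
```

```text
shift [-38.21 -24.22   3.13] turn -24.8 | heading 68.4 tcp [0.2029 0.5112 0.2313] rack [-0.2363  0.5688] F [ 0.4  0.7 -0.9] w 1.001 g 0.0 t 2.3 q [1.19 0.09 0.18 1.66 0.   1.57]
```

```bash
python3 -m creep '[[[-38.2,-24.2,3.1,-24.8],[-38.2,-24.2,3.1,-24.8],[-38.2,-24.2,3.1,-24.8],[-38.2,-24.2,3.1,-24.8],[-38.2,-24.2,3.1,-24.8],[-38.2,-24.2,3.1,-24.8],[-38.2,-24.2,3.1,-24.8],[-38.2,-24.2,3.1,-24.8],[-38.2,-24.2,3.1,-24.8],[-38.2,-24.2,3.1,-24.8],[-38.2,-24.2,3.1,-24.8],[-38.2,-24.2,3.1,-24.8],[-38.2,-24.2,3.1,-24.8],[-38.2,-24.2,3.1,-24.8],[-38.2,-24.2,3.1,-24.8],[-38.2,-24.2,3.1,-24.8]]]' 0.6; python3 -c "
from h import *
go(.4687,.1451,.106,93.15)"
```

```text
time: 3.63
tcp_pos: [0.4681, 0.1466, 0.2005]
ee_rot: [-0.09, 3.14, 0.0]
wrist_force: [-0.1, -0.0, -0.3]
gripper_width: 0.597
grip_force: 0.0
shift [-0.05 -0.15  9.45] turn 0.1 | heading 93.3 tcp [0.4681 0.1466 0.2005] rack [0.0085 0.1901] F [-0.1 -0.  -0.3] w 0.597 g 0.0 t 3.63 q [ 0.3  -0.06 -0.04  1.6   0.    0.25]
```

```bash
python3 -m creep '[[[0,-0.1,3,0],[0,-0.1,6,0],[0,-0.1,8,0],[0,-0.1,9.4,0],[0,-0.1,9.4,0],[0,-0.1,9.4,0]]]' 0.6; python3 -m creep '[[[0,0,0,0],[0,0,0,0],[0,0,0,0],[0,0,0,0],[0,0,0,0]]]' 0.15 40; python3 -c "
from h import *
import numpy as np
R=Rot.from_rotvec(observe()['ee_rot']).as_matrix()
go(.4687,.1451,.106,93.15)
# arc rows
for a in np.arange(1.3,-.21,-.15): 
    dx=-.085*np.sin(a)+.085*np.sin(1.3); dz=.085*np.cos(a)-.085*np.cos(1.3)
    w=np.append(rw(dx,0)-rw(0,0),dz); print((R.T@w*100).round(1).tolist())
"
```

```text
time: 4.13
tcp_pos: [0.468, 0.1452, 0.1064]
ee_rot: [0.089, -3.14, 0.0]
wrist_force: [0.3, 0.7, 0.6]
gripper_width: 0.595
grip_force: 0.0
time: 4.55
tcp_pos: [0.4691, 0.145, 0.1073]
ee_rot: [-0.087, 3.139, 0.002]
wrist_force: [-3.1, 5.4, 5.8]
gripper_width: 0.251
grip_force: 43.8
shift [0.04 0.01 0.13] turn 0.0 | heading 93.2 tcp [0.4691 0.145  0.1073] rack [0.0093 0.1885] F [-3.1  5.4  5.8] w 0.251 g 43.8 t 4.55 q [ 0.3  -0.07 -0.22  1.42  0.    0.24]
[0.0, 0.0, 0.0]
[-0.4, 0.0, -1.2]
[-1.0, 0.0, -2.3]
[-1.8, 0.0, -3.3]
[-2.7, 0.0, -4.2]
[-3.8, 0.0, -5.0]
[-4.9, 0.0, -5.5]
[-6.1, 0.0, -6.0]
[-7.4, 0.0, -6.2]
[-8.6, 0.0, -6.2]
[-9.9, 0.0, -6.0]
```

```bash
python3 -m creep '[[[-0.4,0,-1.2,0],[-1.0,0,-2.3,0],[-1.8,0,-3.3,0],[-2.7,0,-4.2,0],[-3.8,0,-5.0,0],[-4.9,0,-5.5,0],[-6.1,0,-6.0,0],[-7.4,0,-6.2,0],[-8.6,0,-6.2,0],[-9.9,0,-6.0,0],[-10.0,0,-6.0,0],[-10.0,0,-6.0,0]]]' - 40; python3 -c "
from h import *
go(*rw(.088+.0165,.1885),.1853-.018)"
```

```text
time: 5.55
tcp_pos: [0.5683, 0.1496, 0.1656]
ee_rot: [0.086, -3.139, 0.001]
wrist_force: [-1.3, 0.4, -3.1]
gripper_width: 0.249
grip_force: 40.3
shift [ 0.42  0.09 -0.17] turn None | heading 93.1 tcp [0.5683 0.1496 0.1656] rack [0.1087 0.1876] F [-1.3  0.4 -3.1] w 0.249 g 40.3 t 5.55 q [ 0.26  0.16  0.13  1.54 -0.    0.2 ]
```

```bash
python3 -m creep '[[[0,0,0,0],[0,0,0,0],[0,0,-3,0],[0,0,-5.5,0],[0,0,-5.5,0]]]' 0.6; python3 -c "
from h import *
go(.4703,-.0305,.073,93.15)"
```

```text
time: 5.97
tcp_pos: [0.5696, 0.1501, 0.2271]
ee_rot: [-0.086, 3.133, 0.002]
wrist_force: [1.3, -0.4, 0.9]
gripper_width: 0.601
grip_force: 0.0
shift [ 11.02 -17.5   15.3 ] turn 0.0 | heading 93.2 tcp [0.5696 0.1501 0.2271] rack [0.11  0.188] F [ 1.3 -0.4  0.9] w 0.601 g 0.0 t 5.97 q [ 0.26  0.17  0.26  1.65 -0.    0.2 ]
```

```bash
python3 -m creep '[[[3,-4,0,0],[6,-8,1,0],[9,-12,4,0],[11,-16,7,0],[11,-17.5,9,0],[11,-17.5,11,0],[11,-17.5,13,0],[11,-17.5,15.1,0],[11,-17.5,15.1,0],[11,-17.5,15.1,0]]]' 0.6; python3 -m creep '[[[0,0,0,0],[0,0,0,0],[0,0,0,0],[0,0,0,0],[0,0,0,0]]]' 0.05 40; python3 -c "
from h import *
go(*rw(0,.215),.073)"
```

```text
time: 6.8
tcp_pos: [0.4677, -0.031, 0.0702]
ee_rot: [0.086, -3.14, 0.0]
wrist_force: [0.5, 0.2, 0.2]
gripper_width: 0.599
grip_force: 0.0
time: 7.22
tcp_pos: [0.4692, -0.0307, 0.0718]
ee_rot: [-0.088, 3.138, -0.0]
wrist_force: [-1.8, 0.9, 6.4]
gripper_width: 0.16
grip_force: 40.3
shift [-0.03 20.2  -0.12] turn None | heading 93.2 tcp [ 0.4692 -0.0307  0.0718] rack [-0.0001  0.013 ] F [-1.8  0.9  6.4] w 0.16 g 40.3 t 7.22 q [-0.07 -0.11 -0.32  1.35  0.   -0.12]
```

```bash
python3 -m creep '[[[0,1.2,0,0],[0,2.8,0,0],[0,4.6,0,0],[0,6.4,0,0],[0,8.2,0,0],[0,10,0,0],[0,11.8,0,0],[0,13.6,0,0],[0,15.4,0,0],[0,17.0,0,0],[0,18.4,0,0],[0,19.5,0,0],[0,20.1,0,0],[0,20.4,0,0],[0,20.4,0,0]]]' - 40; python3 -c "
from h import *
go(*rw(0,.212),.073)"
```

```text
time: 8.47
tcp_pos: [0.4569, 0.1716, 0.0717]
ee_rot: [-0.087, 3.14, -0.007]
wrist_force: [-7.0, -13.4, 13.3]
gripper_width: 0.155
grip_force: 42.1
shift [-0.14 -0.37 -0.12] turn None | heading 93.2 tcp [0.4569 0.1716 0.0717] rack [-0.0014  0.2157] F [ -7.  -13.4  13.3] w 0.155 g 42.1 t 8.47 q [ 0.36 -0.06 -0.28  1.35 -0.    0.31]
```

```bash
python3 -m creep '[[[0,0,0,0],[0,0,0,0],[0,0,-4,0],[0,0,-8,0],[-2,-2,-12,0],[-4,-5,-16,0],[-4,-9,-19,0],[-4,-13,-20,0],[-4,-17,-20,0],[-4,-21,-20,0],[-4,-25,-20,10],[-4,-29,-20,20],[-4,-33,-20,30],[-4,-36,-20,40],[-4,-39,-20,50],[-4,-42,-20,55],[-4,-45,-20,60]]]' 0.6
python3 - <<'E'
from h import *
C={n:cam(n) for n in('scene','top')}
save(C['top'],'t2.png',(115,170,375,300),3)
save(C['scene'],'s2.png',(250,90,450,310),2.7)
for n in C:
  for t in('clip1','rest_bar','cover_handle','stop_face','lever_knob'): print(t,n,[(np.round(d['xy'],1).tolist(),round(d['confidence'],2)) for d in nets.place_of(t,n)][:4])
go(.5,-.3,.2)
E
```

```text
time: 9.88
tcp_pos: [0.5218, -0.2762, 0.2703]
ee_rot: [1.262, 2.877, 0.0]
wrist_force: [0.2, 0.3, 0.9]
gripper_width: 0.6
grip_force: 0.0
clip1 scene [([332.9, 207.3], 0.84), ([343.3, 192.3], 0.76), ([317.3, 227.9], 0.69)]
rest_bar scene [([309.9, 201.6], 0.6)]
cover_handle scene [([368.9, 137.7], 0.76), ([211.0, 265.8], 0.4)]
stop_face scene [([405.6, 126.7], 0.68), ([307.6, 203.4], 0.31)]
lever_knob scene [([422.6, 121.8], 0.74), ([425.8, 96.2], 0.61)]
clip1 top [([264.1, 256.8], 0.75), ([285.2, 252.8], 0.67), ([240.6, 258.7], 0.64)]
rest_bar top [([267.1, 281.9], 0.72)]
cover_handle top [([179.7, 265.1], 0.59)]
stop_face top [([153.5, 242.1], 0.79)]
lever_knob top [([126.4, 227.4], 0.55)]
shift [-0.42 -3.41  7.06] turn None | heading 43.1 tcp [ 0.522  -0.2737  0.2706] rack [ 0.0392 -0.2325] F [ 0.2 -0.5 -0.9] w 0.599 g 0.0 t 10.48 q [-0.48  0.2   0.38  1.75  0.    0.34]
```

View pics/t2.png

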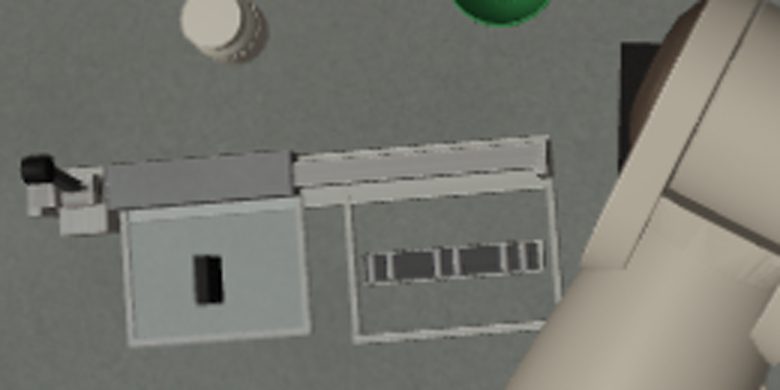

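View pics/s2.png

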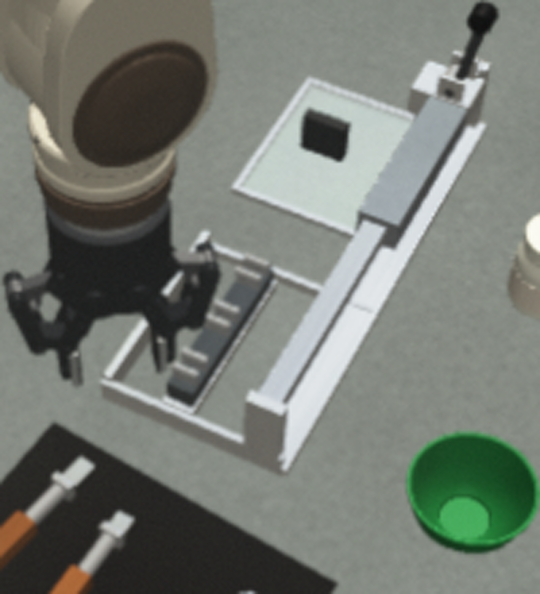

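Run:
```python
from h import *
np.set_printoptions(precision=4,suppress=True)
T=cam('top');S=cam('scene')
for q in [(241.5,258.7),(264.2,257),(286.4,254)]: w=atz(T,q,.045);print('top',w,wr(w))
for q in [(317.3,227.9),(332.9,207.3),(343.3,192.3)]: w=atz(S,q,.045);print('scene',w,wr(w))
# leaf lines by scanning profile along clip row in rack y at z=.051
for C,n in((T,'top'),(S,'scene')):
    g=cv2.cvtColor(C['img'],cv2.COLOR_RGB2GRAY).astype(np.float32)
    ys=np.arange(-.1,.1,.002)
    v=0
    for x in(-.008,-.004,0,.004,.008):
        q=proj(C,[[*rw(x,y),.05] for y in ys]).astype(np.float32)
        v=v+cv2.remap(g,q[:,0].reshape(-1,1),q[:,1].reshape(-1,1),cv2.INTER_CUBIC)[:,0]/5
    print(n,[(round(ys[i]*1000),int(v[i])) for i in range(1,99) if v[i]>v[i-1] and v[i]>=v[i+1]])
```

```text
top [0.4663 0.021  0.045 ] [-0.0002  0.0648]
top [ 0.47   -0.0419  0.045 ] [-0.      0.0018]
top [ 0.4771 -0.1032  0.045 ] [ 0.0037 -0.0598]
scene [ 0.4745 -0.1125  0.045 ] [ 0.0006 -0.0689]
scene [ 0.4745 -0.0408  0.045 ] [0.0046 0.0026]
scene [0.4726 0.0127 0.045 ] [0.0056 0.0562]
top [(-96, 152), (-84, 141), (-66, 140), (-48, 141), (-34, 65), (-28, 65), (-16, 64), (-6, 142), (4, 64), (12, 145), (22, 64), (34, 65), (42, 65), (56, 148), (64, 64), (74, 134), (82, 106), (92, 152)]
scene [(-78, 100), (-66, 171), (-48, 170), (-34, 98), (-26, 98), (-6, 160), (12, 171), (22, 98), (32, 98), (42, 101), (56, 164), (74, 171), (86, 138), (96, 136)]
```

```bash
sed -i 's/^RK=.*/RK=[0.4699,-0.0400,0.055]/' h.py
cat > sp.py <<'E'
from h import *
def spats(show=True):
    out=[]
    for n in('top','scene'):
        C=cam(n);im=C['img'];hsv=cv2.cvtColor(im,cv2.COLOR_RGB2HSV)
        poly=proj(C,[[.685,-.185,0],[.685,-.415,0],[.365,-.415,0],[.365,-.185,0]]).astype(np.int32)
        roi=np.zeros(im.shape[:2],np.uint8);cv2.fillPoly(roi,[poly],1)
        wood=((hsv[...,0]<18)&(hsv[...,1]>90)&(hsv[...,2]>60)&(roi>0)).astype(np.uint8)
        N,l,st,ce=cv2.connectedComponentsWithStats(wood)
        for i in range(1,N):
            if st[i,4]<60: continue
            W=np.array([atz(C,q,.015)[:2] for q in np.argwhere(l==i)[:,::-1].astype(float)]);c=W.mean(0)
            _,s,vt=np.linalg.svd(W-c,full_matrices=False);L=s[0]/len(W)**.5*12**.5
            # steel: bright grey pixels within 13cm of handle centre
            g=np.argwhere((im.min(2)>90)&(hsv[...,1]<60)&(roi>0))[:,::-1].astype(float)
            G=np.array([atz(C,q,.012)[:2] for q in g]).reshape(-1,2);d=G-c;a=vt[0]
            k=(abs(d@a)<L/2+.095)&(abs(d@np.array([-a[1],a[0]]))<.02)
            hd=G[k].mean(0)-c if k.sum()>5 else a*0
            out.append((n,c.round(4),'L',round(L,3),'hdg',round(np.degrees(np.arctan2(hd[1],hd[0])),1),'steel',int(k.sum()),'handle-axis',round(np.degrees(np.arctan2(*vt[0][::-1]))%180,1)))
            print(*out[-1])
    return out
if __name__=='__main__': spats()
E
python3 -c "
from h import *
go(.42,-.02,.27,174)"
```

```text
shift [25.51  9.89  0.04] turn -130.9 | heading 43.1 tcp [ 0.5219 -0.2739  0.2705] rack [ 0.0391 -0.2365] F [-0.8  0.1  0.2] w 0.604 g 0.0 t 10.58 q [-0.48  0.2   0.38  1.75 -0.    0.34]
```

```bash
python3 -m creep '[[[3,1.2,0,-7],[6,2.4,0,-14],[9,3.6,0,-21],[12,4.8,0,-28],[15,6,0,-35],[18,7.2,0,-42],[21,8.4,0,-49],[24,9.6,0,-56],[25.5,9.9,0,-63],[25.5,9.9,0,-70],[25.5,9.9,0,-77],[25.5,9.9,0,-84],[25.5,9.9,0,-91],[25.5,9.9,0,-98],[25.5,9.9,0,-105],[25.5,9.9,0,-112],[25.5,9.9,0,-119],[25.5,9.9,0,-126],[25.5,9.9,0,-131],[25.5,9.9,0,-131]]]' 0.55; python3 -c "
from sp import *
spats();go(.42,-.02,.27,174)"
```

```text
time: 12.25
tcp_pos: [0.4202, -0.0203, 0.2704]
ee_rot: [-2.107, 2.33, -0.0]
wrist_force: [-0.1, -0.9, -0.1]
gripper_width: 0.55
grip_force: 0.0
top [ 0.6183 -0.3351] L 0.055 hdg 82.6 steel 97 handle-axis 82.3
top [ 0.4969 -0.3436] L 0.069 hdg 89.8 steel 139 handle-axis 90.4
top [ 0.4245 -0.3324] L 0.084 hdg 83.0 steel 176 handle-axis 82.4
scene [ 0.4254 -0.3314] L 0.087 hdg 83.4 steel 288 handle-axis 84.1
scene [ 0.497  -0.3429] L 0.073 hdg 89.9 steel 226 handle-axis 91.4
scene [ 0.6186 -0.3344] L 0.057 hdg 83.8 steel 169 handle-axis 84.7
shift [-0.03  0.02  0.04] turn -0.2 | heading 173.8 tcp [ 0.4202 -0.0203  0.2704] rack [-0.0485  0.0224] F [-0.5  0.3  0.5] w 0.554 g 0.0 t 12.35 q [-0.05 -0.2  -0.02  1.75  0.   -1.51]
```

```bash
python3 -c "
from h import *
go(.620,-.3219,.07,173)"
```

```text
shift [ 27.85 -23.09  20.04] turn 0.8 | heading 173.8 tcp [ 0.4202 -0.0203  0.2704] rack [-0.0485  0.0224] F [-0.5  0.3  0.5] w 0.554 g 0.0 t 12.35 q [-0.05 -0.2  -0.02  1.75  0.   -1.51]
```

```bash
python3 -m creep '[[[3,-2.4,0,0.8],[6,-4.9,0,0.8],[9,-7.4,0,0.8],[12,-10,0,0.8],[15,-12.5,1,0.8],[18,-15,4,0.8],[21,-17.5,7,0.8],[24,-20,10,0.8],[27,-22.3,13,0.8],[27.85,-23.1,16,0.8],[27.85,-23.1,19,0.8],[27.85,-23.1,20,0.8],[27.85,-23.1,20,0.8]]]' 0.5; python3 -c "
from h import *
go(.620,-.3219,.006,173)"
```

```text
time: 13.43
tcp_pos: [0.6188, -0.3209, 0.064]
ee_rot: [2.08, -2.35, -0.013]
wrist_force: [-0.8, 0.6, 0.2]
gripper_width: 0.5
grip_force: 0.0
shift [ 0.1  -0.18  5.8 ] turn 0.0 | heading 173.0 tcp [ 0.6188 -0.3209  0.064 ] rack [ 0.1332 -0.2887] F [-0.8  0.6  0.2] w 0.5 g 0.0 t 13.43 q [-0.48  0.45  0.29  1.42 -0.   -1.93]
```

```bash
python3 -m creep '[[[0.05,-0.1,2,0],[0.05,-0.1,4,0],[0.05,-0.1,5.2,0],[0.05,-0.1,5.7,0],[0.05,-0.1,5.7,0],[0.05,-0.1,5.7,0]]]' 0.5; python3 -m creep '[[[0,0,0,0],[0,0,0,0],[0,0,0,0],[0,0,0,0],[0,0,0,0]]]' 0.1 70; python3 -c "
from h import *
go(.620,-.3219,.006,173)"
```

```text
time: 13.93
tcp_pos: [0.6224, -0.3221, 0.0147]
ee_rot: [-2.085, 2.349, -0.002]
wrist_force: [0.7, 0.1, 1.6]
gripper_width: 0.5
grip_force: 0.0
time: 14.35
tcp_pos: [0.6227, -0.3224, 0.0152]
ee_rot: [-2.085, 2.348, -0.004]
wrist_force: [-1.5, 1.2, 7.0]
gripper_width: 0.205
grip_force: 69.2
shift [-0.02  0.28  0.92] turn 0.2 | heading 173.2 tcp [ 0.6227 -0.3224  0.0152] rack [ 0.1371 -0.2904] F [-1.5  1.2  7. ] w 0.205 g 69.2 t 14.35 q [-0.48  0.46  0.22  1.32  0.   -1.93]
```

```bash
python3 -m creep '[[[0,0,0,0],[0,0,0,0],[0,0.2,0,0],[0,0.2,0.5,0],[0,0.2,0.9,0],[0,0.2,0.9,0],[0,0.2,0.9,0]]]' 0.5; python3 -c "
from h import *
go(.620,-.3219,.006,173)"; python3 -m creep '[[[0,0,0,0],[0,0,0,0],[0,0,0,0],[0,0,0,0],[0,0,0,0]]]' 0.1 70; python3 -c "
from sp import *
go(.620,-.3219,.006,173)"
```

```text
time: 14.93
tcp_pos: [0.6195, -0.3216, 0.0035]
ee_rot: [2.086, -2.349, -0.002]
wrist_force: [-0.7, -0.5, -0.3]
gripper_width: 0.503
grip_force: 0.0
shift [ 0.03 -0.05 -0.25] turn 0.2 | heading 173.2 tcp [ 0.6195 -0.3216  0.0035] rack [ 0.1339 -0.2894] F [-0.7 -0.5 -0.3] w 0.503 g 0.0 t 14.93 q [-0.48  0.47  0.2   1.3   0.   -1.93]
time: 15.35
tcp_pos: [0.6202, -0.3219, 0.0047]
ee_rot: [-2.086, 2.349, -0.001]
wrist_force: [0.2, 0.5, 3.2]
gripper_width: 0.215
grip_force: 71.7
shift [-0.    0.02 -0.13] turn 0.2 | heading 173.2 tcp [ 0.6202 -0.3219  0.0047] rack [ 0.1345 -0.2898] F [0.2 0.5 3.2] w 0.215 g 71.7 t 15.35 q [-0.48  0.46  0.2   1.3   0.   -1.93]
```

```bash
python3 -m creep '[[[0,0,-2,0],[0,0,-5,0],[0,0,-8,0],[0,0,-11,0],[0,0,-13,0],[0,0,-13,0]]]' - 70; python3 -c "
from h import *
go(*rw(-.034,-.061),.09,93.15)"
```

```text
time: 15.85
tcp_pos: [0.6214, -0.3226, 0.1399]
ee_rot: [-2.084, 2.347, -0.011]
wrist_force: [0.3, -0.9, -0.2]
gripper_width: 0.215
grip_force: 71.3
shift [-19.69  20.71   4.8 ] turn 80.1 | heading 173.2 tcp [ 0.6214 -0.3226  0.1399] rack [ 0.1358 -0.2905] F [ 0.3 -0.9 -0.2] w 0.215 g 71.3 t 15.85 q [-0.48  0.44  0.42  1.55 -0.   -1.93]
```

```bash
python3 -m creep '[[[-1,1,0,6],[-3,3,0,13],[-5.5,5.5,0,20],[-8,8,0,27],[-10.5,11,0,34],[-13,13.5,0,41],[-15.5,16,0,48],[-17.5,18.5,0,55],[-19,20,0,62],[-19.7,20.7,1,69],[-19.7,20.7,2.5,76],[-19.7,20.7,4,80],[-19.7,20.7,4.8,80],[-19.7,20.7,4.8,80],[-19.7,20.7,4.8,80],[-19.7,20.7,4.8,80]]]' - 70
python3 - <<'E'
from h import *
go(*rw(-.034,-.061),.05,93.15)
T=cam('top');S=cam('scene')
save(T,'t3.png',(225,215,325,295),4);save(S,'s3.png',(260,150,400,290),4)
a=cv2.imread('pics/t3.png');b=cv2.imread('pics/s3.png')
b=cv2.resize(b,(320,320));cv2.imwrite('pics/c3.png',np.hstack([a,b]))
E
```

```text
time: 17.18
tcp_pos: [0.4379, -0.1019, 0.0868]
ee_rot: [-0.091, 3.14, -0.0]
wrist_force: [0.6, -0.3, -0.4]
gripper_width: 0.217
grip_force: 71.2
shift [-0.13 -0.09  3.68] turn 0.2 | heading 93.3 tcp [ 0.4379 -0.1019  0.0868] rack [-0.0354 -0.0601] F [ 0.6 -0.3 -0.4] w 0.217 g 71.2 t 17.18 q [-0.23 -0.16 -0.34  1.39 -0.   -0.29]
```

View pics/c3.png

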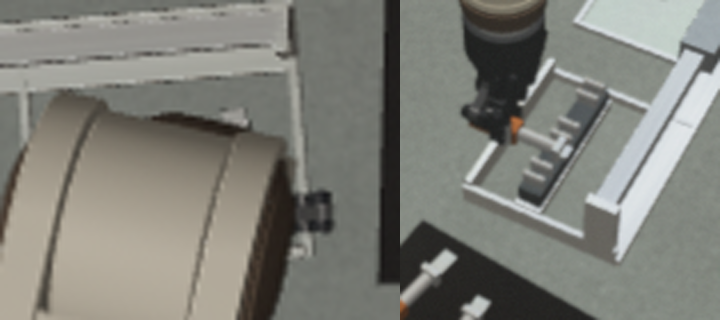

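Run:
```python
from h import *
T=cam('top')
s=observe()['tcp_pos'];r=wr(s)
print(proj(T,[[*rw(r[0]+.034+.036,r[1]),s[2]+.0073],[*rw(r[0]+.034+.028,r[1]),s[2]+.0073]]))
go(*rw(-.034,-.061),.0327,93.15)
```

```text
[[282.58084045 242.1158715 ]
 [282.788159   245.13358626]]
shift [-0.11 -0.09  5.43] turn 0.1 | heading 93.3 tcp [ 0.4381 -0.1019  0.087 ] rack [-0.0352 -0.0601] F [ 0.4 -0.1 -0.8] w 0.218 g 71.2 t 17.33 q [-0.23 -0.16 -0.34  1.39  0.   -0.29]
```

```bash
python3 -m creep '[[[-0.1,-0.1,1.2,0],[-0.1,-0.1,2.4,0],[-0.1,-0.1,3.4,0],[-0.1,-0.1,4,0],[-0.1,-0.1,4,0],[-0.1,-0.1,4,0]]]' - 90; python3 -c "
from h import *
go(*rw(-.034,-.061),.0327,93.15)"
```

```text
time: 17.83
tcp_pos: [0.4383, -0.1027, 0.0458]
ee_rot: [0.088, -3.139, 0.0]
wrist_force: [0.5, -1.5, 0.2]
gripper_width: 0.209
grip_force: 93.4
shift [-0.1  -0.01  1.31] turn 0.1 | heading 93.2 tcp [ 0.4383 -0.1027  0.0458] rack [-0.035  -0.0609] F [ 0.5 -1.5  0.2] w 0.209 g 93.4 t 17.83 q [-0.23 -0.14 -0.41  1.31 -0.   -0.29]
```

Lateral position is right on; press down in small steps.

```bash
python3 -m creep '[[[0,0,0.4,0],[0,0,0.8,0],[0,0,1.2,0],[0,0,1.4,0],[0,0,1.4,0],[0,0,1.4,0]]]' - 90; python3 -c "
from h import *
go(*rw(-.034,-.061),.0327,93.15)"
```

```text
time: 18.33
tcp_pos: [0.439, -0.1027, 0.0327]
ee_rot: [-0.088, 3.14, -0.0]
wrist_force: [0.5, -0.8, 3.9]
gripper_width: 0.209
grip_force: 93.8
shift [-0.03 -0.01 -0.  ] turn 0.1 | heading 93.2 tcp [ 0.439  -0.1027  0.0327] rack [-0.0343 -0.0609] F [ 0.5 -0.8  3.9] w 0.209 g 93.8 t 18.33 q [-0.23 -0.14 -0.43  1.28  0.   -0.29]
```

```bash
python3 -m creep '[[[0,0,0.2,0],[0,0,0.3,0],[0,0,0.4,0],[0,0,0.4,0]]]' - 90; python3 -c "
from h import *
go(*rw(-.034,-.061),.0327,93.15)"
```

```text
time: 18.67
tcp_pos: [0.4391, -0.1027, 0.0324]
ee_rot: [-0.088, 3.138, -0.001]
wrist_force: [-16.9, 3.8, 41.2]
gripper_width: 0.205
grip_force: 99.2
shift [-0.02 -0.01 -0.03] turn 0.1 | heading 93.2 tcp [ 0.4391 -0.1027  0.0324] rack [-0.0342 -0.0609] F [-16.9   3.8  41.2] w 0.205 g 99.2 t 18.67 q [-0.23 -0.14 -0.43  1.28  0.   -0.29]
```

```bash
python3 -m creep '[[[0,0,0,0],[0,0,0,0],[0,0,-0.5,0],[0,0,-3,0],[0,0,-6,0],[0,0,-10,-7],[0,2,-14,-14],[0,4,-18,-21],[0,6,-22,-28],[0,8,-22,-35],[0,8,-22,-42],[0,8,-22,-49],[0,8,-22,-56],[0,8,-22,-63],[0,8,-22,-70],[0,8,-22,-77],[0,8,-22,-84],[0,8,-22,-87],[0,8,-22,-87]]]' 0.45
python3 - <<'E'
from sp import *
spats();go(.4966,-.323,.07,180)
T=cam('top');S=cam('scene')
save(T,'t4.png',(215,190,405,330),4.2)
save(S,'s4.png',(210,150,410,350),3)
E
```

```text
time: 20.25
tcp_pos: [0.434, -0.0228, 0.248]
ee_rot: [2.228, -2.214, -0.001]
wrist_force: [0.4, -0.6, -0.6]
gripper_width: 0.448
grip_force: 0.0
top [ 0.4969 -0.3436] L 0.069 hdg 89.8 steel 140 handle-axis 90.4
top [ 0.4245 -0.3323] L 0.084 hdg 82.9 steel 176 handle-axis 82.3
scene [ 0.4254 -0.3316] L 0.087 hdg 83.7 steel 293 handle-axis 84.1
scene [ 0.4973 -0.3432] L 0.073 hdg 90.0 steel 225 handle-axis 91.6
shift [30.04 -6.21 17.81] turn 0.1 | heading -179.9 tcp [ 0.4341 -0.0228  0.2481] rack [-0.0348  0.0192] F [ 0.4 -0.  -0.5] w 0.446 g 0.0 t 20.35 q [-0.05 -0.18 -0.05  1.7   0.   -1.62]
```

View pics/s4.png

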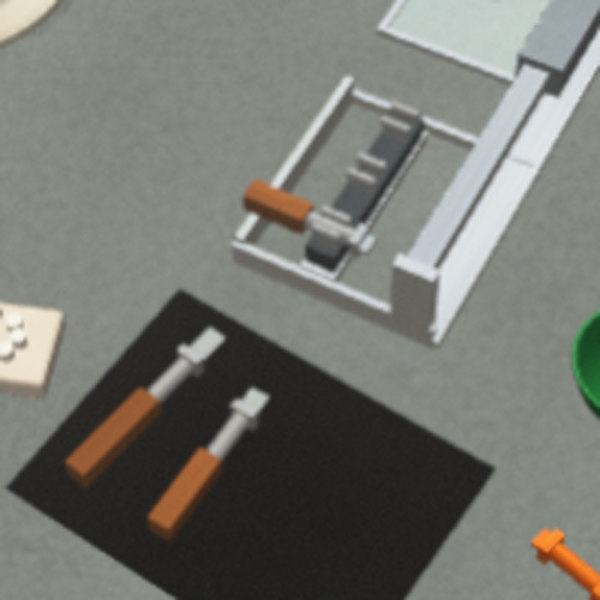

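```bash
python3 -m creep '[[[3.5,-0.8,0,0],[7.5,-1.6,0,0],[11.5,-2.4,1,0],[15.5,-3.2,3,0],[19.5,-4,6,0],[23.5,-4.8,9,0],[27,-5.6,12,0],[29.5,-6.2,14.5,0],[30,-6.2,16.5,0],[30,-6.2,17.3,0],[30,-6.2,17.3,0],[30,-6.2,17.3,0]]]' 0.5; python3 -c "
from h import *
go(.497,-.3229,.005,180)"
```

```text
time: 21.45
tcp_pos: [0.4971, -0.3221, 0.0756]
ee_rot: [-2.225, 2.218, 0.001]
wrist_force: [-0.6, -0.4, 1.2]
gripper_width: 0.503
grip_force: 0.0
shift [0.09 0.01 7.06] turn 0.2 | heading -179.8 tcp [ 0.4971 -0.3221  0.0756] rack [ 0.0117 -0.2831] F [-0.6 -0.4  1.2] w 0.503 g 0.0 t 21.45 q [-0.57  0.18 -0.02  1.37  0.   -2.15]
```

```bash
python3 -m creep '[[[0.1,0,2,0],[0.1,0,4,0],[0.1,0,6,0],[0.1,0,7,0],[0.1,0,7,0],[0.1,0,7,0]]]' 0.5; python3 -m creep '[[[0,0,0,0],[0,0,0,0],[0,0,0,0],[0,0,0,0],[0,0,0,0]]]' 0.1 70; python3 -m creep '[[[0,0,-2,0],[0,0,-5,0],[0,0,-8,0],[0,0,-11,0],[0,0,-13,0],[0,0,-13,0]]]' - 70; python3 -c "
from h import *
go(*rw(-.034,0),.085,93.15)"
```

```text
time: 21.95
tcp_pos: [0.498, -0.3233, 0.0069]
ee_rot: [-2.226, 2.216, -0.002]
wrist_force: [0.5, 0.5, 0.5]
gripper_width: 0.498
grip_force: 0.0
time: 22.37
tcp_pos: [0.4984, -0.3241, 0.0076]
ee_rot: [-2.225, 2.217, -0.005]
wrist_force: [-0.6, 1.0, 6.7]
gripper_width: 0.215
grip_force: 70.4
time: 22.87
tcp_pos: [0.4991, -0.3247, 0.1415]
ee_rot: [-2.224, 2.216, -0.013]
wrist_force: [0.4, -1.0, 0.3]
gripper_width: 0.208
grip_force: 69.3
shift [-28.34   6.25   5.48] turn 87.1 | heading -179.8 tcp [ 0.4991 -0.3247  0.1415] rack [ 0.0135 -0.2859] F [ 0.4 -1.   0.3] w 0.208 g 69.3 t 22.87 q [-0.58  0.17  0.1   1.49 -0.   -2.15]
```

```bash
python3 -m creep '[[[-1.5,0.3,0,6],[-4.5,1,0,13],[-7.5,1.7,0,20],[-10.5,2.4,0,27],[-13.5,3,0,34],[-16.5,3.7,0,41],[-19.5,4.4,0,48],[-22.5,5,0,55],[-25,5.6,0,62],[-27,6,1,69],[-28.3,6.2,2.5,76],[-28.3,6.2,4,83],[-28.3,6.2,5,87],[-28.3,6.2,5,87],[-28.3,6.2,5,87],[-28.3,6.2,5,87]]]' - 70
python3 - <<'E'
from h import *
go(*rw(-.0345,0),.05,93.15)
E
```

```text
time: 24.2
tcp_pos: [0.4345, -0.041, 0.086]
ee_rot: [-0.092, 3.14, -0.0]
wrist_force: [0.1, 0.1, -0.1]
gripper_width: 0.213
grip_force: 69.3
shift [-0.09 -0.1   3.6 ] turn 0.2 | heading 93.3 tcp [ 0.4345 -0.041   0.086 ] rack [-0.0354  0.001 ] F [ 0.1  0.1 -0.1] w 0.213 g 69.3 t 24.2 q [-0.09 -0.19 -0.37  1.39 -0.   -0.15]
```

```bash
python3 -m creep '[[[-0.1,-0.1,1.2,0.2],[-0.1,-0.1,2.4,0.2],[-0.1,-0.1,3.3,0.2],[-0.1,-0.1,3.6,0.2],[-0.1,-0.1,3.6,0.2],[-0.1,-0.1,3.6,0.2]]]' - 90; python3 -c "
from h import *
go(*rw(-.0345,0),.0356,93.15)"; python3 -m creep '[[[0,0,0.4,0],[0,0,0.8,0],[0,0,1.2,0],[0,0,1.4,0],[0,0,1.5,0],[0,0,1.5,0]]]' - 90; python3 -c "
from h import *
go(*rw(-.0345,0),.0356,93.15)"
```

```text
time: 24.7
tcp_pos: [0.4352, -0.0418, 0.0491]
ee_rot: [0.083, -3.14, -0.0]
wrist_force: [0.2, -0.6, 0.0]
gripper_width: 0.206
grip_force: 93.3
shift [-0.03 -0.01  1.35] turn -0.1 | heading 93.0 tcp [ 0.4352 -0.0418  0.0491] rack [-0.0348  0.0001] F [ 0.2 -0.6  0. ] w 0.206 g 93.3 t 24.7 q [-0.1  -0.18 -0.43  1.32 -0.   -0.15]
time: 25.2
tcp_pos: [0.4356, -0.0418, 0.0356]
ee_rot: [-0.083, 3.139, -0.0]
wrist_force: [-2.4, -0.1, 12.2]
gripper_width: 0.207
grip_force: 95.1
shift [ 0.02 -0.01 -0.  ] turn -0.1 | heading 93.0 tcp [ 0.4356 -0.0418  0.0356] rack [-0.0343  0.0001] F [-2.4 -0.1 12.2] w 0.207 g 95.1 t 25.2 q [-0.1  -0.17 -0.45  1.29  0.   -0.15]
```

```bash
python3 -m creep '[[[0,0,0.1,0],[0,0,0.2,0],[0,0,0.3,0],[0,0,0.3,0]]]' - 90; python3 -m creep '[[[0,0,-0.2,0],[0,0,-0.2,0],[0,0,-0.8,0],[0,0,-3,0],[0,0,-6,0],[0,0,-10,-7],[0,1,-14,-14],[0,2,-18,-21],[0,2,-21,-28],[0,2,-21,-35],[0,2,-21,-42],[0,2,-21,-49],[0,2,-21,-56],[0,2,-21,-63],[0,2,-21,-70],[0,2,-21,-77],[0,2,-21,-80],[0,2,-21,-80]]]' 0.42
python3 - <<'E'
from sp import *
o=spats();go(.4288,-.3046,.075,173)
S=cam('scene');T=cam('top')
save(S,'s5.png',(210,150,410,350),3);save(T,'t5.png',(215,190,405,330),4.2)
E
```

```text
time: 25.53
tcp_pos: [0.4357, -0.0418, 0.0354]
ee_rot: [-0.083, 3.138, -0.0]
wrist_force: [-17.6, 1.6, 40.2]
gripper_width: 0.213
grip_force: 98.9
time: 27.03
tcp_pos: [0.4342, -0.0218, 0.2411]
ee_rot: [2.085, -2.35, -0.001]
wrist_force: [-0.2, 0.2, 0.6]
gripper_width: 0.419
grip_force: 0.0
top [ 0.4245 -0.3324] L 0.084 hdg 82.9 steel 177 handle-axis 82.4
scene [ 0.4255 -0.3318] L 0.087 hdg 83.1 steel 296 handle-axis 84.4
shift [28.13 -2.97 16.61] turn -0.1 | heading 172.9 tcp [ 0.4342 -0.0218  0.2411] rack [-0.0346  0.0202] F [-0.7 -1.2  0.3] w 0.419 g 0.0 t 27.13 q [-0.05 -0.18 -0.06  1.69  0.   -1.5 ]
```

View pics/s5.png

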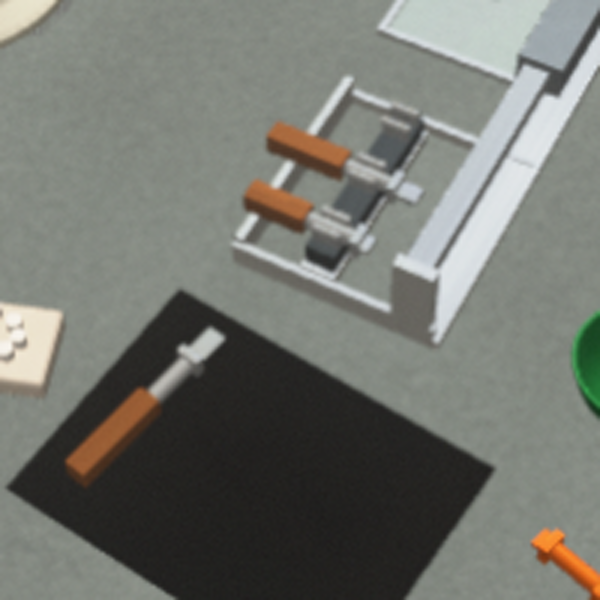

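```bash
python3 -m creep '[[[3.5,-0.4,0,0],[7.5,-0.8,0,0],[11.5,-1.2,1,0],[15.5,-1.6,3,0],[19.5,-2.1,6,0],[23.5,-2.5,9,0],[26.5,-2.9,12,0],[28.1,-2.95,14.5,0],[28.1,-2.95,16,0],[28.1,-2.95,16.6,0],[28.1,-2.95,16.6,0],[28.1,-2.95,16.6,0]]]' 0.5; python3 -c "
from h import *
go(.4284,-.3043,.005,173)"
```

```text
time: 28.23
tcp_pos: [0.4297, -0.3038, 0.0763]
ee_rot: [-2.082, 2.352, -0.001]
wrist_force: [0.3, -0.0, 0.7]
gripper_width: 0.497
grip_force: 0.0
shift [0.06 0.13 7.13] turn 0.0 | heading 173.0 tcp [ 0.4297 -0.3038  0.0763] rack [-0.0546 -0.2612] F [ 0.3 -0.   0.7] w 0.497 g 0.0 t 28.23 q [-0.62  0.03 -0.19  1.36  0.   -2.06]
```

```bash
python3 -m creep '[[[0.05,0.1,2,0],[0.05,0.1,4,0],[0.05,0.1,6,0],[0.05,0.1,7.1,0],[0.05,0.1,7.1,0],[0.05,0.1,7.1,0]]]' 0.5; python3 -m creep '[[[0,0,0,0],[0,0,0,0],[0,0,0,0],[0,0,0,0],[0,0,0,0]]]' 0.1 70; python3 -m creep '[[[0,0,-2,0],[0,0,-5,0],[0,0,-8,0],[0,0,-11,0],[0,0,-13,0],[0,0,-13,0]]]' - 70; python3 -c "
from h import *
go(*rw(-.0345,.061),.085,93.15)"
```

```text
time: 28.73
tcp_pos: [0.429, -0.3044, 0.0056]
ee_rot: [-2.083, 2.352, -0.002]
wrist_force: [0.1, 0.1, 0.8]
gripper_width: 0.501
grip_force: 0.0
time: 29.15
tcp_pos: [0.4294, -0.3052, 0.0064]
ee_rot: [-2.081, 2.352, -0.005]
wrist_force: [0.3, 1.8, 7.2]
gripper_width: 0.213
grip_force: 70.0
time: 29.65
tcp_pos: [0.43, -0.3059, 0.14]
ee_rot: [-2.081, 2.351, -0.012]
wrist_force: [1.2, -0.7, -1.2]
gripper_width: 0.215
grip_force: 68.9
shift [-32.29   3.78   5.35] turn 79.9 | heading 173.0 tcp [ 0.43   -0.3059  0.14  ] rack [-0.0544 -0.2633] F [ 1.2 -0.7 -1.2] w 0.215 g 68.9 t 29.65 q [-0.62  0.01 -0.08  1.47 -0.   -2.07]
```

```bash
python3 -m creep '[[[-1.5,0.2,0,6],[-4.5,0.5,0,13],[-8,0.9,0,20],[-11.5,1.3,0,27],[-15,1.7,0,34],[-18.5,2.1,0,41],[-22,2.5,0,48],[-25.5,2.9,0,55],[-28.5,3.3,0,62],[-31,3.6,1,69],[-32.3,3.7,2.5,76],[-32.3,3.7,4,80],[-32.3,3.7,4.8,80],[-32.3,3.7,4.8,80],[-32.3,3.7,4.8,80],[-32.3,3.7,4.8,80]]]' - 70
python3 - <<'E'
from h import *
go(*rw(-.0345,.061),.0485,93.15)
E
```

```text
time: 30.98
tcp_pos: [0.4312, 0.0199, 0.087]
ee_rot: [-0.086, 3.14, -0.0]
wrist_force: [0.5, 0.3, -0.7]
gripper_width: 0.211
grip_force: 68.9
shift [-0.08 -0.1   3.85] turn -0.0 | heading 93.1 tcp [0.4312 0.0199 0.087 ] rack [-0.0353  0.062 ] F [ 0.5  0.3 -0.7] w 0.211 g 68.9 t 30.98 q [ 0.05 -0.21 -0.38  1.39 -0.   -0.01]
```

```bash
python3 -m creep '[[[-0.1,-0.1,1.2,0],[-0.1,-0.1,2.4,0],[-0.1,-0.1,3.4,0],[-0.1,-0.1,3.8,0],[-0.1,-0.1,3.8,0],[-0.1,-0.1,3.8,0]]]' - 90; python3 -c "
from h import *
go(*rw(-.0345,.061),.0344,93.15)"; python3 -m creep '[[[0,0,0.4,0],[0,0,0.8,0],[0,0,1.2,0],[0,0,1.4,0],[0,0,1.5,0],[0,0,1.5,0]]]' - 90; python3 -m creep '[[[0,0,0.1,0],[0,0,0.2,0],[0,0,0.3,0],[0,0,0.3,0]]]' - 90; python3 -c "
from h import *
go(*rw(-.0345,.061),.0344,93.15)"
```

```text
time: 31.48
tcp_pos: [0.4317, 0.0194, 0.0481]
ee_rot: [0.083, -3.14, 0.0]
wrist_force: [-1.4, -0.7, -1.0]
gripper_width: 0.208
grip_force: 93.3
shift [-0.04 -0.04  1.37] turn -0.1 | heading 93.0 tcp [0.4317 0.0194 0.0481] rack [-0.0349  0.0614] F [-1.4 -0.7 -1. ] w 0.208 g 93.3 t 31.48 q [ 0.04 -0.19 -0.44  1.32 -0.   -0.01]
time: 31.98
tcp_pos: [0.4321, 0.0194, 0.0344]
ee_rot: [-0.083, 3.14, -0.0]
wrist_force: [-3.7, -2.4, 10.9]
gripper_width: 0.203
grip_force: 94.9
time: 32.32
tcp_pos: [0.4322, 0.0194, 0.0342]
ee_rot: [-0.083, 3.138, -0.0]
wrist_force: [-16.3, -3.4, 40.5]
gripper_width: 0.206
grip_force: 98.8
shift [ 0.01 -0.04 -0.02] turn -0.1 | heading 93.0 tcp [0.4322 0.0194 0.0342] rack [-0.0344  0.0614] F [-16.3  -3.4  40.5] w 0.206 g 98.8 t 32.32 q [ 0.05 -0.18 -0.47  1.29 -0.   -0.01]
```

```bash
python3 -m creep '[[[0,0,-0.2,0],[0,0,-0.2,0],[0,0,-0.8,0],[0,0,-3,0],[0,0,-6,0],[0,0,-10,0],[0,3,-12,0],[-1,7,-12,0],[-2,11,-12,0],[-3,14,-12,0],[-3,15,-12,0],[-3.4,15,-12,0],[-3.4,15,-12,0]]]' 0.42
python3 - <<'E'
from h import *
go(*rw(-.001,.212),.073,93.15)
S=cam('scene');T=cam('top')
save(S,'s6.png',(270,140,390,260),5)
g=cv2.imread('pics/s6.png')
# predicted seated axis points (blue) : neck centre and collar end
p=[]
for y,tip,h in((-.061,.036,-.074),(0,.046,-.089),(.061,.056,-.104)):
    for x,z in((tip,.0405),(-.02,.050),(h,.050)): p.append([*rw(x,y),z])
for q in proj(S,p): cv2.circle(g,tuple(int(v) for v in (q+.5-[270,140])*5),3,(255,0,0),-1)
cv2.imwrite('pics/s6.png',g)
E
```

```text
time: 33.4
tcp_pos: [0.458, 0.1712, 0.1498]
ee_rot: [0.085, -3.139, 0.001]
wrist_force: [0.4, -1.2, -0.4]
gripper_width: 0.423
grip_force: 0.0
shift [0.07 0.05 7.68] turn -0.0 | heading 93.1 tcp [0.458  0.1712 0.1498] rack [-2.000e-04  2.115e-01] F [ 0.4 -1.2 -0.4] w 0.423 g 0.0 t 33.4 q [ 0.36 -0.07 -0.14  1.5  -0.    0.3 ]
```

View pics/s6.png

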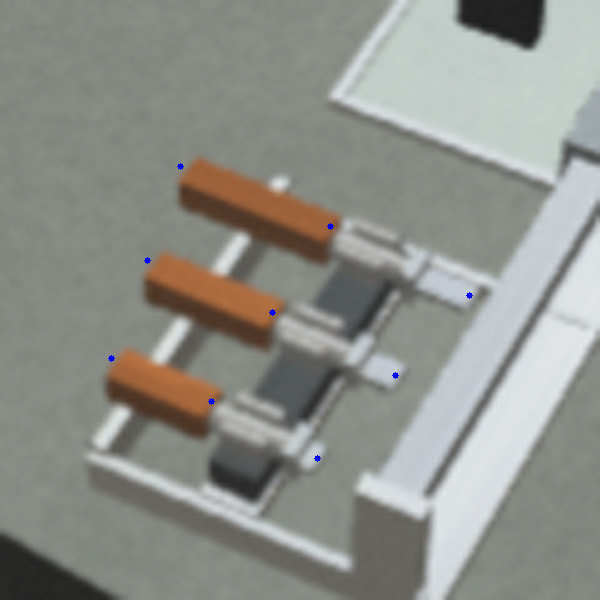

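```bash
python3 -m creep '[[[0,0,2.5,0],[0,0,5,0],[0,0,7,0],[0,0,7.6,0],[0,0,7.6,0]]]' 0.5; python3 -m creep '[[[0,0,0,0],[0,0,0,0],[0,0,0,0],[0,0,0,0],[0,0,0,0]]]' 0.05 40; python3 -m creep '[[[0,-1.2,0,0],[0,-2.8,0,0],[0,-4.6,0,0],[0,-6.4,0,0],[0,-8.2,0,0],[0,-10,0,0],[0,-11.8,0,0],[0,-13.6,0,0],[0,-15.4,0,0],[0,-17.0,0,0],[0,-18.4,0,0],[0,-19.5,0,0],[0,-20.4,0,0],[0,-21.1,0,0],[0,-21.5,0,0],[0,-21.5,0,0]]]' - 40; python3 -c "
from h import *
go(*rw(0,0),.073)"
```

```text
time: 33.92
tcp_pos: [0.457, 0.1698, 0.073]
ee_rot: [0.08, -3.138, 0.002]
wrist_force: [-0.9, 0.1, 0.4]
gripper_width: 0.501
grip_force: 0.0
time: 34.33
tcp_pos: [0.4588, 0.1713, 0.076]
ee_rot: [-0.083, 3.138, 0.001]
wrist_force: [-1.1, -1.3, 6.8]
gripper_width: 0.159
grip_force: 40.2
time: 35.67
tcp_pos: [0.4717, -0.0401, 0.076]
ee_rot: [-0.087, 3.134, 0.014]
wrist_force: [8.9, 27.6, 2.4]
gripper_width: 0.157
grip_force: 40.7
shift [0.18 0.02 0.3 ] turn None | heading 93.2 tcp [ 0.4717 -0.0401  0.076 ] rack [ 0.0017 -0.0002] F [ 8.9 27.6  2.4] w 0.157 g 40.7 t 35.67 q [-0.09 -0.1  -0.31  1.36  0.01 -0.15]
```

```bash
python3 -m creep '[[[0,0.3,0,0],[0,0.3,0,0],[0,0.3,-3,0],[0,0.3,-7,0],[0,0.3,-11,0],[0,3,-15,0],[0,6,-16,0],[0,6,-16,0]]]' 0.5
python3 - <<'E'
from h import *
S=cam('scene');T=cam('top')
ks=nets.place_of('lever_knob','scene');kt=nets.place_of('lever_knob','top')
for a in ks[:2]:
    for b in kt[:2]:
        w=tri(S,a['xy'],T,b['xy']);print(np.round(a['xy']),np.round(b['xy']),w.round(4),wr(w).round(4))
q=proj(S,[[*rw(.105,.3195),.185]])[0];print(q,proj(T,[[*rw(.105,.3195),.185]]))
for C in(S,T):
    q=proj(C,[[*rw(.105,.3195),.185]])[0].astype(int);x,y=q-[13,13];x=max(x,0)
    m=np.argwhere(C['img'][y:y+26,x:x+26].max(2)<50)[:,::-1]+[x,y];print(m.mean(0),len(m))
go(*rw(.105,.3195),.24,93.15)
E
```

```text
time: 36.33
tcp_pos: [0.4672, 0.0194, 0.2391]
ee_rot: [-0.085, 3.134, 0.002]
wrist_force: [1.2, 0.5, -0.4]
gripper_width: 0.498
grip_force: 0.0
[422. 285.] [130. 228.] [ 0.6096  0.9286 -1.5077] [0.1927 0.9595]
[425.  94.] [130. 228.] [0.5461 0.2735 0.1972] [0.0933 0.3089]
[429.92159845  97.16910878] [[127.31385087 223.85936514]]
[427.55454545  98.3       ] 110
[125.75  222.875] 16
shift [-10.53  26.37  -0.65] turn -0.1 | heading 93.0 tcp [0.4659 0.0159 0.2337] rack [-0.0009  0.056 ] F [ 0.5 -0.7 -0.4] w 0.497 g 0.0 t 36.53 q [ 0.03 -0.11 -0.02  1.67 -0.   -0.02]
```

```bash
python3 -m creep '[[[-1,2.6,-0.6,0],[-2.4,6,-0.6,0],[-3.8,9.5,-0.6,0],[-5.2,13,-0.6,0],[-6.6,16.5,-0.6,0],[-8,20,-0.6,0],[-9.4,23.5,-0.6,0],[-10.5,26.3,-0.6,0],[-10.5,26.3,-0.6,0],[-10.5,26.3,2,0],[-10.5,26.3,4,0],[-10.5,26.3,6,0],[-10.5,26.3,6.6,0],[-10.5,26.3,6.6,0]]]' 0.55; python3 -c "
from h import *
go(*rw(.105,.3195),.167,93.15)"
```

```text
time: 37.7
tcp_pos: [0.5564, 0.2828, 0.1658]
ee_rot: [0.081, -3.137, 0.003]
wrist_force: [-0.9, 0.4, -0.6]
gripper_width: 0.554
grip_force: 0.0
shift [-0.08  0.19 -0.12] turn -0.2 | heading 92.9 tcp [0.5564 0.2828 0.1658] rack [0.1041 0.3176] F [-0.9  0.4 -0.6] w 0.554 g 0.0 t 37.7 q [ 0.47  0.26  0.24  1.56 -0.    0.42]
```

```bash
python3 -m creep '[[[0,0,0,0],[0,0,0,0],[0,0,0,0],[0,0,0,0],[0,0,0,0]]]' 0.12 40; python3 -m creep '[[[0,-1,0,0],[0,-2.5,0,0],[0,-4.2,0,0],[0,-6,0,0],[0,-8,0,0],[0,-10,0,0],[0,-12,0,0],[0,-14,0,0],[0,-15.7,0,0],[0,-17,0,0],[0,-18,0,0],[0,-18.8,0,0],[0,-19.5,0,0],[0,-20.1,0,0],[0,-20.1,0,0]]]' - 40; python3 -c "
from h import *
go(*rw(.105,.1075),.167,93.15)"
```

```text
time: 38.12
tcp_pos: [0.5577, 0.2845, 0.1698]
ee_rot: [-0.083, 3.138, 0.001]
wrist_force: [0.8, -1.2, 7.6]
gripper_width: 0.248
grip_force: 41.2
time: 39.37
tcp_pos: [0.5692, 0.083, 0.17]
ee_rot: [-0.082, 3.136, 0.0]
wrist_force: [4.0, -1.4, 6.5]
gripper_width: 0.248
grip_force: 41.3
shift [ 0.09 -0.99  0.3 ] turn -0.2 | heading 93.0 tcp [0.5692 0.083  0.17  ] rack [0.1059 0.1174] F [ 4.  -1.4  6.5] w 0.248 g 41.3 t 39.37 q [ 0.15  0.13  0.1   1.54 -0.    0.09]
```

```bash
python3 -m creep '[[[0,-0.4,0,0],[0,-0.8,0,0],[0,-1.1,0,0],[0,-1.3,0,0],[0,-1.3,0,0]]]' - 40; python3 -c "
from h import *
go(*rw(.105,.1075),.167,93.15)"
```

```text
time: 39.78
tcp_pos: [0.5697, 0.0732, 0.17]
ee_rot: [-0.085, 3.136, 0.009]
wrist_force: [4.4, 12.9, 6.8]
gripper_width: 0.25
grip_force: 41.3
shift [ 0.09 -0.01  0.3 ] turn -0.0 | heading 93.1 tcp [0.5697 0.0732 0.17  ] rack [0.1059 0.1076] F [ 4.4 12.9  6.8] w 0.25 g 41.3 t 39.78 q [0.13 0.13 0.1  1.54 0.01 0.07]
```

```bash
python3 -m creep '[[[1.26,0,-0.15,0],[2.54,0,-0.12,0],[3.79,0,0.1,0],[5.0,0,0.5,0],[6.13,0,1.08,0],[7.16,0,1.83,0],[8.08,0,2.72,0],[8.84,0,3.74,0],[9.45,0,4.86,0],[9.88,0,6.06,0],[9.98,0,6.5,0],[10.0,0,6.9,0],[10.0,0,6.9,0]]]' - 50; python3 -c "
from h import *
go(*rw(.006,.1075),.1247-.0165,93.15)"
```

```text
time: 40.87
tcp_pos: [0.4681, 0.0673, 0.1028]
ee_rot: [-0.086, 3.138, 0.006]
wrist_force: [-15.7, 8.2, 26.1]
gripper_width: 0.247
grip_force: 67.4
shift [-0.19  0.03 -0.53] turn -0.0 | heading 93.1 tcp [0.4681 0.0673 0.1028] rack [0.0041 0.1072] F [-15.7   8.2  26.1] w 0.247 g 67.4 t 40.87 q [ 0.14 -0.11 -0.27  1.41  0.    0.09]
```

```bash
python3 -m creep '[[[0,0.2,-0.3,0],[0,0.2,-0.3,0],[0,0.2,-0.3,0],[0,0.2,-3,0],[0,0.2,-7,0],[0,3,-11,0],[2,7,-13,0],[4,11,-13,0],[6,15,-13,0],[7,19,-13,0],[7,23,-13,0],[7,27,-13,0],[7,30,-13,0],[7,30,-13,0]]]' 0.55
python3 - <<'E'
from h import *
S=cam('scene');T=cam('top')
a=cv2.resize(T['img'][185:305,150:310,::-1],None,fx=2.5,fy=2.5,interpolation=cv2.INTER_CUBIC)
b=cv2.resize(S['img'][110:270,270:430,::-1],None,fx=2.5,fy=2.5,interpolation=cv2.INTER_CUBIC)
im=np.zeros((400,800,3),np.uint8);im[:300,:400]=a;im[:,400:]=b;cv2.imwrite('pics/f.png',im)
ks=nets.place_of('lever_knob','scene');kt=nets.place_of('lever_knob','top')
w=tri(S,ks[0]['xy'],T,kt[0]['xy']);print(w,wr(w))
go(.3,.3,.3)
E
```

```text
time: 42.03
tcp_pos: [0.3818, 0.3666, 0.2271]
ee_rot: [0.089, -3.138, 0.0]
wrist_force: [1.0, 1.0, -0.4]
gripper_width: 0.55
grip_force: 0.0
[ 0.48276166 -0.24536669  0.45757564] [ 0.00155274 -0.20576319]
shift [ 8.6  -5.63 -7.1 ] turn None | heading 93.0 tcp [0.3829 0.3607 0.2289] rack [-0.0648  0.4048] F [-0.5 -0.2 -0.4] w 0.545 g 0.0 t 42.23 q [ 0.76  0.03  0.11  1.65 -0.    0.7 ]
```

View pics/f.png

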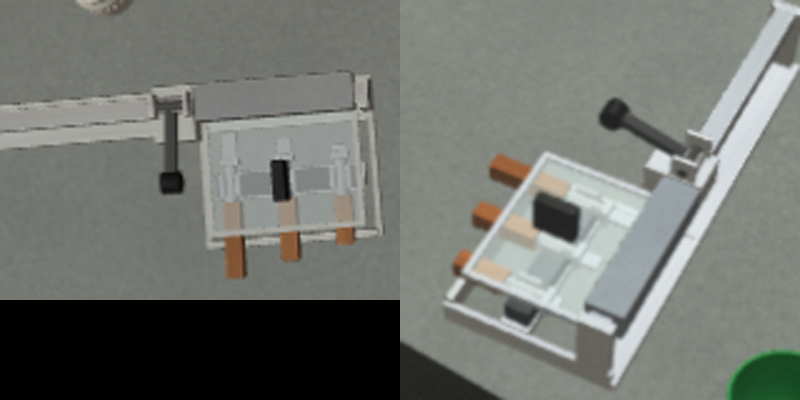

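Run:
```python
from h import *
S=cam('scene');T=cam('top')
for nm,X in(('fin',[*rw(0,0),.085]),('knob',[*rw(.006,.1075),.125])):
    q=[]
    for C in(S,T):
        p=proj(C,[X])[0];x,y=(p-[12,12]).round().astype(int)
        m=(C['img'][y:y+25,x:x+25].max(2)<50).astype(np.uint8);n,l,st,ce=cv2.connectedComponentsWithStats(m);i=1+st[1:,4].argmax();q.append(ce[i]+[x,y])
    w=tri(S,q[0],T,q[1]);print(nm,w.round(4),wr(w).round(4))
```

```text
fin [ 0.4705 -0.04    0.0773] [0.0006 0.    ]
knob [0.4717 0.0661 0.1244] [0.0077 0.1058]
```

```bash
python3 -c "
from plant import ticket
print(ticket.finish_job())"
```

```text
the job is handed in; nothing more can be done
None
```

All three spatulas that were on the mat (110, 135 and 160 mm) are pressed home in clips 1 to 3, shortest farthest from the stop; the cover is shut, the stop is up against it and clamped, and the job was handed in at about 42 s (no verdict returned).

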